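Swing the well cover open on its spring plunger and tray the boxed slice

TASK

Get the boxed cake slice out of the covered holding well. Pull up the black spring-plunger knob on the tail of the swing cover, swing the cover clockwise (seen from above) to the next slot, let the plunger snap fully into that slot and let go of it; then lift the box out of the well and set it down upright and flat inside the sheet tray without dropping it. Leave the cover locked open there, and leave the bowl, shaker and spatula alone.

Things in the scene. Friction and masses are not known exactly. Their poses are not given: they have to be found in the camera images.
- station: Fixed bare-metal holding station: base plate 280 x 395 mm, 10 mm thick, with an open-topped well, a pivot post and an arc-shaped index plate. Origin on the work surface, on the vertical pivot axis of the swing cover; z up, +y points to the well; the index plate lies round the pivot on the -y side. Pivot cap 106 mm above the work surface.
- well (a point): Centre of the well's inner floor, 165 mm from the pivot axis along the station's +y and 10 mm above the work surface. Inside 144 mm (station x) by 144 mm (station y), walls 4 mm thick, rim 78 mm above the work surface.
- cover_plate (a point): Centre of the swing cover's clear plate, 154 x 152 mm, 4 mm thick, 165 mm from the pivot. It sits on a 40 mm wide steel arm, all 84 to 94 mm above the work surface; the arm's tail on the other side of the pivot carries the plunger. It only turns level about the pivot and reaches 255 mm out. Turned to the next slot clockwise, it leaves the well open from above.
- cover (a joint): Angle of the swing cover about the pivot, rad: 0 closed over the well (plunger in the middle slot), growing clockwise seen from above. Next slot clockwise at 1.222 (70 degrees), another slot at -1.222; stops at +-1.3. A plunger in a slot leaves about 0.02 rad of play either way. Friction (0.12 N m) keeps it where it is left.
- plunger (a joint): Lift of the spring plunger, m: 0 fully home in a slot, 0.022 fully pulled up. The spring pushes down with 6 N at 0, 10.4 N at 0.022. Its round-nosed 10 mm pin stands 12 mm deep in a slot: the cover turns freely above 0.012; let go between slots it rides on the index plate at 0.012.
- knob (a point): Grip centre of the plunger's upright black cylindrical knob, 32 mm diameter, 42 mm tall, on the cover's tail 110 mm from the pivot axis. Plunger home: this point is 140 mm above the work surface, the knob spans 118 to 160 mm; below it a steel sleeve, also 32 mm diameter, reaches up to 115 mm. The knob moves only up (plunger) and round the pivot (cover).
- next_slot (a point): Centre of the next slot clockwise, on the top face of the index plate, fixed, 110 mm from the pivot, 76 mm above the work surface. The knob must be straight above it for the plunger to drop in. The plate is 16 mm thick and 36 mm wide, with three radial slots 14 mm wide, 70 degrees apart, the middle one at the station's -y.
- slicebox: Boxed cake slice: clear clamshell, black foot, white label on top; 118 mm long (its y), 60 mm wide (its x) at a flange 12 to 15 mm above its underside, 62 mm tall. Above the flange it is 52 mm wide, 108 mm long with upright sides: grip there across the width. About 0.18 kg. Origin: centre of underside, z up. Starts flat on the well's floor, length roughly along station y.
- tray: Fixed open aluminium sheet tray, empty, 280 mm (its x) by 200 mm (its y), rim 22 mm high, walls 4 mm, floor 4 mm thick. Origin: centre of its underside on the work surface.
- bowl: Bystander: steel bowl, 130 mm across, 60 mm high; origin centre of its underside.
- shaker: Bystander: glass jar with steel cap, 60 mm diameter, 120 mm tall; origin centre of its underside.
- spatula: Bystander: spatula 240 mm long lying flat; origin under its middle.

How it is judged:
By the outcome, as a careful person would: the job done as asked, in the order asked, and still so for the second after the job is handed in, with the robot touching nothing.
It also fails if it takes over 58 s, if anything falls off the work surface, if the arm or the gripper's body presses on something with over 40 N, if the wrist force passes 120 N, or if a joint passes its speed limit or range.

ROBOT

A 6-joint arm with a two-finger parallel gripper is mounted at the origin on the work surface. World frame = base frame: x ahead of the robot, y to its left, z up, the work surface at z = 0. Lengths are in m, angles in rad, forces in N, time in s.
With the tool pointing down it reaches from about 0.3 to 0.875 m from the base axis. Payload 4.2 kg.
Tool frame: the origin (TCP) lies at the very end of the fingers, on their centre line; the grasp point (between the pads) lies 19 mm behind it; z points along the fingers, y is the line along which they close (so a half turn about z gives the same grasp; the last joint's range is limited). The gripper opens to 85 mm and grips with 20 to 120 N. Pads are 22 mm wide; open, the fingers measure 114 mm over their backs; the gripper's body (76 mm by 85 mm) begins 54 mm behind the grasp point. The pads swing forward as they close: fully open they stand 13 mm farther back than shut.
Start: joints at [1.133, 0.32, 1.565, -0, 1.257, -0.02], TCP at [0.233, 0.526, 0.231] pointing down, gripper open.
Joint ranges: [-3.11, 3.11], [-0.84, 2.01], [0.21, 2.61], [-1.34, 4.49], [0.05, 2.63], [-2.56, 2.56]. Speed limits (rad/s): [2.57, 2.57, 3.14, 3.14, 3.14, 3.14].

INTERFACE

Orientations are given as a 3x3 rotation matrix whose columns are the frame's x, y, z axes.
In Python, from bench import bot gives the robot as it stands.
- The arm moves only by the tool jog_arm, never from a script. Its argument "commands" is a list of rows, each a list of 3 entries, a list of its own where there are three numbers: the shift along the tool's x, y, z in units of 50 mm (1.0 is 50 mm), then the turn, a rotation vector about the tool's x, y, z in units of 8 degrees (1.0 is 8 degrees), then the closure, from 0 (fully open) to 1 (shut). A call has 1 to 8 rows; each row is the pose to reach, as a shift and turn from the pose commanded when the call began, along the tool's axes at that moment; what a row does not reach only later rows make up. A row lasts 1/10 s, in which the tool goes at most 50 mm and 8.59 degrees, less where a joint would pass 70% of its speed; a pose out of reach is approached as far as the arm can. A call with a gripper value outside its range is refused whole. The fingers move at their own pace and stop on an object; the grip force is fixed at half the most. Time passes only in rows, so rows that repeat a pose let the fingers close. It gives the time, the measured TCP pose, the force, the opening and the grip force at its end, in the units of the state.
- bot.observe(): the state, without advancing time (a new reading comes with each control period).
- bot.capture(name): name is "side" or "top" or "wrist"; returns a dict with "color" (400x640x3 uint8, blue, green, red), "mtx" (3x3 intrinsics, pixels), "rvec" (rotation vector, rad) and "tvec" (3), from world to camera coordinates, as OpenCV has them; the wrist camera has in their place "hand_eye" (4x4, takes a point from camera to tool coordinates, whose origin is the TCP and whose axes are the flange's). Camera axes: x right, y down, z forward; pixel columns grow to the right and rows downward; lengths in m; the calibration is good to about 2 mm. A picture is of the moment at which its call begins: read the wrist's pose just before it. There is no depth.
- bot.sign_off(): hands the job in; it is judged then, once.
The state is a dict: "time_s": time; "joint_positions": joint angles; "joint_velocities": joint speeds; "joint_torque": joint torques, N m; "position": TCP position; "orientation": TCP orientation; "contact_force": force on the tool from outside, world axes, zero at the start; "torque": the same for the moment, N m; "width": finger opening in m; "grasp_force": force on a finger pad.
Only numpy, scipy, OpenCV 4.12 (cv2) and the standard library are available. Lean on these libraries where they do the work, as an engineer would, in place of code of your own. Each camera call takes 0.05 s, during which the arm holds its last target. There are 200 camera calls.

## Working session

There is one attempt and no reset: what is moved stays moved. The work goes in short steps, Python scripts to look and compute and a tool call to move; the robot and the scene stay as the last step left them, time stands still between calls to the robot, and variables do not carry over. Pictures are saved under pics/ and viewed, at most 10 in all, crops included, and the job is handed in when it is done.

Besides the shell and the picture viewer there is one more tool, called as name(argument=value, ...) on one line, values as JSON. jog_arm: Moves the arm, as the interface text tells. Its arguments: {"type":"object","properties":{"commands":{"type":"array","items":{"type":"array"}}},"required":["commands"]}

```bash
mkdir -p pics
cat > h.py <<'E'
import numpy as np, cv2
from bench import bot
def ray(c,uv):
    R=cv2.Rodrigues(np.array(c["rvec"],float))[0]; t=np.array(c["tvec"],float).ravel()
    d=np.linalg.inv(c["mtx"])@np.array([uv[0],uv[1],1.]); return -R.T@t, R.T@d
def atz(c,uv,z):
    o,d=ray(c,uv); return o+d*(z-o[2])/d[2]
def proj(c,P):
    return cv2.projectPoints(np.array(P,float).reshape(-1,3),np.array(c["rvec"],float),np.array(c["tvec"],float),np.array(c["mtx"],float),None)[0].reshape(-1,2)
E
python3 - <<'E'
from h import *
import pickle
for n in("top","side"):
    c=bot.capture(n); cv2.imwrite(f"pics/{n}0.png",c["color"]); pickle.dump(c,open(n+".pkl","wb"))
    print(n,ray(c,(320,200)))
s=bot.observe();print(s["orientation"],s["position"],s["time_s"],s["width"])
E
```

```text
top (array([0.35886591, 0.07951982, 1.46159912]), array([ 0.05686406, -0.02082205, -0.99818404]))
side (array([-0.08543292, -1.07223983,  0.91770182]), array([ 0.36475849,  0.75821081, -0.54044352]))
[[-9.13978710e-01  4.05761601e-01 -6.63357529e-04]
 [ 4.05762143e-01  9.13977474e-01 -1.50318672e-03]
 [-3.64161028e-06 -1.64304603e-03 -9.99998650e-01]] [0.23313939 0.52513677 0.23054524] 0.1 0.0854679513773348
```

View pics/top0.png

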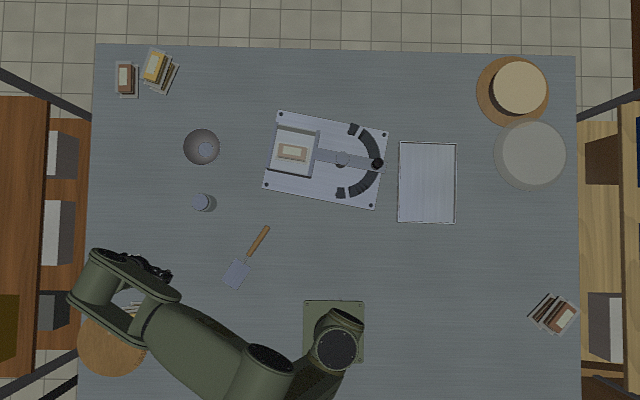

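View pics/side0.png

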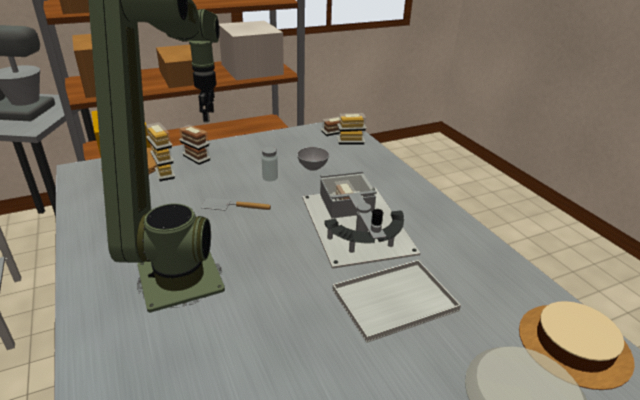

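Run:
```python
from h import *
c=bot.capture("top"); im=c["color"][95:230,250:470]
im=cv2.resize(im,None,fx=3.6,fy=3.6,interpolation=cv2.INTER_CUBIC); cv2.imwrite("pics/crop0.png",im)
```

```text
(no output)
```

View pics/crop0.png

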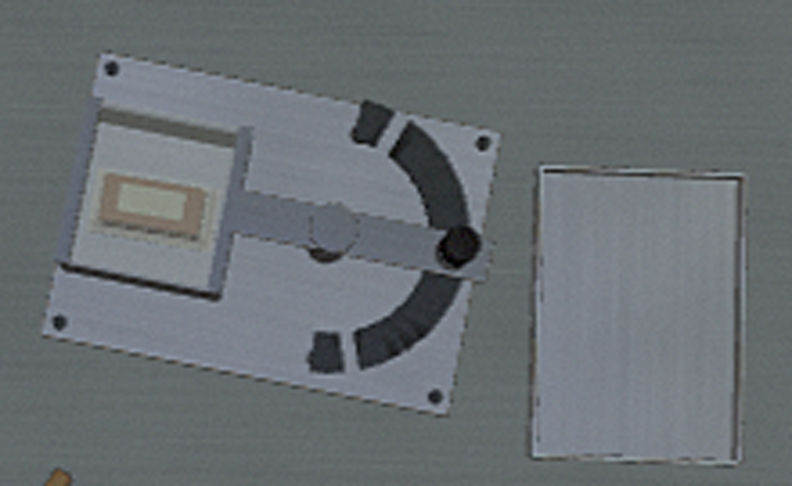

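```bash
cat >> h.py <<'E'
def cp(u,v): return (u/3.6+250-.36,v/3.6+95-.36)
E
python3 - <<'E'
from h import *
import pickle
c=pickle.load(open("top.pkl","rb"))
f=lambda u,v,z: atz(c,cp(u,v),z)[:2]
P=np.array([f(*p,.010) for p in[(98,54),(499,130),(447,413),(43,333)]])
print("plate",P.round(3),np.linalg.norm(P-np.roll(P,-1,0),axis=1))
T=np.array([f(*p,.022) for p in[(539,167),(746,175),(740,464),(530,458)]])
print("tray",T.round(3),T.mean(0),np.linalg.norm(T-np.roll(T,-1,0),axis=1))
yd=(P[0]-P[1])+(P[3]-P[2]); yd/=np.linalg.norm(yd)
kn=f(459,244,.16); pv=f(334,222,.106)
print("ydir",yd,np.degrees(np.arctan2(yd[1],yd[0])),"knob",kn,"piv",pv,np.linalg.norm(kn-pv),(pv-kn)/np.linalg.norm(pv-kn))
print("well from piv",pv+.165*yd,"box",f(151,201,.062))
xd=np.array([yd[1],-yd[0]]) # x = y rotated -90
print("plate centre",P.mean(0), "piv in plate frame",(pv-P.mean(0))@xd,(pv-P.mean(0))@yd)
a=np.radians(70); 
d=-yd; R=np.array([[np.cos(a),np.sin(a)],[-np.sin(a),np.cos(a)]])
print("slot",pv+.11*R@d, "knobpred",pv+.11*d, "slot meas",f(352,350,.076))
L=np.array([f(*p,.062) for p in[(122,184),(185,192),(180,219),(118,213)]]);print(L)
E
```

```text
plate [[ 0.753  0.205]
 [ 0.687 -0.184]
 [ 0.413 -0.136]
 [ 0.482  0.25 ]] [0.39379549 0.27845159 0.3925149  0.27462113]
tray [[ 0.65  -0.22 ]
 [ 0.646 -0.42 ]
 [ 0.369 -0.413]
 [ 0.371 -0.213]] [ 0.50916227 -0.31667142] [0.19941072 0.27695048 0.1998353  0.2782749 ]
ydir [0.17075078 0.98531425] 80.16852638626156 knob [ 0.55316629 -0.12276037] piv [ 0.57872376 -0.01857394] 0.10727533384205756 [0.23824178 0.97120588]
well from piv [0.60689764 0.14400292] box [0.60180278 0.1478587 ]
plate centre [0.58366815 0.03373779] piv in plate frame 0.004060485970491736 -0.05238774589959045
slot [ 0.47045156 -0.03799378] knobpred [ 0.55994117 -0.1269585 ] slot meas [ 0.46628925 -0.0389111 ]
[[0.61707692 0.17498773]
 [0.61088127 0.11663623]
 [0.58560692 0.12072718]
 [0.58996584 0.17804215]]
```

jog_arm(commands=[[[-11.2,-9.3,-0.8],[0,0,9.5],0],[[-11.2,-9.3,-0.8],[0,0,9.5],0],[[-11.2,-9.3,-0.8],[0,0,9.5],0],[[-11.2,-9.3,-0.8],[0,0,9.5],0],[[-11.2,-9.3,-0.8],[0,0,9.5],0],[[-11.2,-9.3,-0.8],[0,0,9.5],0],[[-11.2,-9.3,-0.8],[0,0,9.5],0],[[-11.2,-9.3,-0.8],[0,0,9.5],0]])

```text
time_s: 0.95
position: [0.411, 0.1657, 0.2534]
orientation: [[0.053, 0.999, 0.0], [0.999, -0.053, 0.0], [0.0, 0.0, -1.0]]
contact_force: [0.8, 0.6, -0.4]
width: 0.0855
grasp_force: 0.0
```

```bash
cat >> h.py <<'E'
from scipy.spatial.transform import Rotation as Ro
def to(x,y,z,yaw):  # yaw = azimuth (deg) of tool y, tool pointing down
    s=bot.observe(); R=np.array(s["orientation"]); p=np.array(s["position"])
    a=np.radians(yaw); Y=np.array([np.cos(a),np.sin(a),0]); Z=np.array([0,0,-1.]); X=np.cross(Y,Z)
    G=np.column_stack([X,Y,Z])
    print("t",round(s["time_s"],2),"pos",p.round(4),"yaw",np.degrees(np.arctan2(R[1,1],R[0,1])).round(2),"w",round(s["width"],4),"F",np.round(s["contact_force"],1),"gf",round(float(np.max(s["grasp_force"])),1))
    print("shift",(R.T@(np.array([x,y,z])-p)/.05).round(3),"turn",np.degrees(Ro.from_matrix(R.T@G).as_rotvec()/8).round(3))
E
python3 -c "
from h import *
to(.556,-.125,.27,-9.8)"
```

```text
t 0.95 pos [0.411  0.1657 0.2534] yaw -3.03 w 0.0855 F [ 0.8  0.6 -0.4] gf 0.0
shift [-5.653  3.205 -0.333] turn [ 0.002 -0.002  0.846]
```

jog_arm(commands=[[[-5.6,3.2,-0.3],[0,0,0.8],0],[[-5.6,3.2,-0.3],[0,0,0.8],0],[[-5.6,3.2,-0.3],[0,0,0.8],0],[[-5.6,3.2,-0.3],[0,0,0.8],0],[[-5.6,3.2,-0.3],[0,0,0.8],0],[[-5.6,3.2,-0.3],[0,0,0.8],0],[[-5.6,3.2,-0.3],[0,0,0.8],0],[[-5.6,3.2,-0.3],[0,0,0.8],0]])

```text
time_s: 1.75
position: [0.5583, -0.1224, 0.2673]
orientation: [[0.162, 0.987, -0.001], [0.987, -0.162, -0.0], [-0.001, -0.0, -1.0]]
contact_force: [-1.0, 0.2, -0.5]
width: 0.0851
grasp_force: 0.0
```

```bash
cat >> h.py <<'E'
def wcap(name):
    import pickle
    s=bot.observe(); c=bot.capture("wrist"); H=np.array(c["hand_eye"])
    T=np.eye(4); T[:3,:3]=s["orientation"]; T[:3,3]=s["position"]
    C=np.linalg.inv(T@H); c["rvec"]=cv2.Rodrigues(C[:3,:3])[0]; c["tvec"]=C[:3,3]
    cv2.imwrite(f"pics/{name}.png",c["color"]); pickle.dump(c,open(name+".pkl","wb")); return c
E
python3 -c "
from h import *
to(.556,-.125,.27,-9.8)
c=wcap('w1'); print(ray(c,(320,200)), np.array(c['hand_eye']).round(3),c['mtx'])
print(proj(c,[[.556,-.125,.16],[.575,-.018,.106]]))"
```

```text
t 1.75 pos [ 0.5583 -0.1224  0.2673] yaw -9.31 w 0.0851 F [-1.   0.2 -0.5] gf 0.0
shift [-0.058 -0.037 -0.053] turn [-0.003  0.004  0.061]
(array([ 0.56973152, -0.04570125,  0.40990976]), array([-0.02772485, -0.29733799, -0.9545953 ])) [[ 0.001 -0.953 -0.302  0.078]
 [ 1.     0.     0.001 -0.001]
 [-0.001 -0.302  0.953 -0.143]
 [ 0.     0.     0.     1.   ]] [[326.87225945   0.         313.41241065]
 [  0.         326.87225945 201.62066184]
 [  0.           0.           1.        ]]
[[312.31955975 202.94945832]
 [314.11840325  63.43907358]]
```

View pics/w1.png

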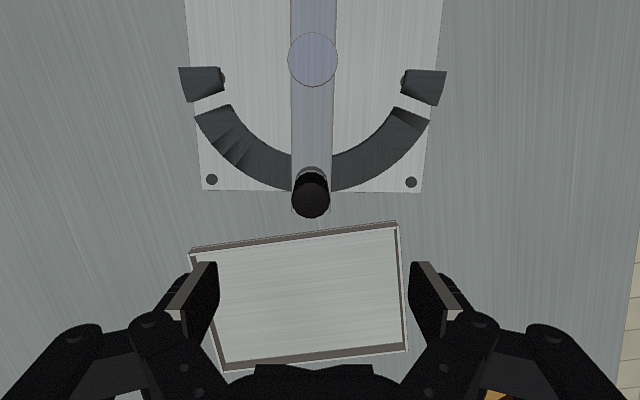

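Run:
```python
from h import *
import pickle
c=pickle.load(open("w1.pkl","rb"))
k=atz(c,(311,200),.16)[:2]; p=atz(c,(313,60),.106)[:2]; s=atz(c,(211,103),.076)[:2]; s2=atz(c,(413,103),.076)[:2]
print(k,p,np.linalg.norm(k-p),s,np.linalg.norm(s-p),s2,np.linalg.norm(s2-p),np.degrees(np.arctan2(*(p-k)[::-1])))
a=np.arctan2(*(k-p)[::-1])-np.radians(70); print("slot pred",p+.11*np.array([np.cos(a),np.sin(a)]))
to(k[0],k[1],.123,-9.8)
```

```text
[ 0.55535942 -0.12238072] [ 0.57449135 -0.01515285] 0.10892128584076262 [ 0.4702468  -0.03434195] 0.10599598262421914 [ 0.66523729 -0.06618364] 0.104110363277671 79.88356148729667
slot pred [ 0.4661239  -0.03403396]
t 1.8 pos [ 0.5573 -0.1206  0.2674] yaw -9.23 w 0.0853 F [0.4 1.4 0.4] gf 0.0
shift [-0.044 -0.028  2.888] turn [-0.011 -0.004  0.071]
```

jog_arm(commands=[[[-0.05,-0.03,1.0],[0,0,0.07],0],[[-0.05,-0.03,2.0],[0,0,0.07],0],[[-0.05,-0.03,2.9],[0,0,0.07],0],[[-0.05,-0.03,2.9],[0,0,0.07],0],[[-0.05,-0.03,2.9],[0,0,0.07],0.3],[[-0.05,-0.03,2.9],[0,0,0.07],0.4]])

```text
time_s: 2.4
position: [0.5572, -0.1216, 0.1262]
orientation: [[0.167, 0.986, 0.005], [0.986, -0.167, -0.001], [-0.0, 0.005, -1.0]]
contact_force: [0.9, 0.3, 0.9]
width: 0.0589
grasp_force: 0.0
```

```bash
python3 -c "
from h import *
to(.5555,-.123,.121,-9.8)"
```

```text
t 2.4 pos [ 0.5572 -0.1216  0.1262] yaw -9.61 w 0.0589 F [0.9 0.3 0.9] gf 0.0
shift [-0.034 -0.03   0.103] turn [0.038 0.001 0.024]
```

jog_arm(commands=[[[-0.02,-0.02,0.08],[0,0,0],0.5],[[-0.02,-0.02,0.08],[0,0,0],0.6],[[-0.02,-0.02,0.08],[0,0,0],0.7],[[-0.02,-0.02,0.08],[0,0,0],0.9],[[-0.02,-0.02,0.08],[0,0,0],1],[[-0.02,-0.02,0.08],[0,0,0],1]])

```text
time_s: 3.0
position: [0.5551, -0.1228, 0.1208]
orientation: [[0.168, 0.986, 0.003], [0.986, -0.168, -0.0], [0.0, 0.003, -1.0]]
contact_force: [-0.9, 0.7, 5.8]
width: 0.031
grasp_force: 59.3
```

```bash
python3 -c "
from h import *
to(.5555,-.123,.121+.020,-9.8)"
```

```text
t 3.0 pos [ 0.5551 -0.1228  0.1208] yaw -9.67 w 0.031 F [-0.9  0.7  5.8] gf 59.3
shift [-0.003  0.01  -0.404] turn [ 0.02  -0.     0.017]
```

jog_arm(commands=[[[0,0,-0.12],[0,0,0],1],[[0,0,-0.24],[0,0,0],1],[[0,0,-0.36],[0,0,0],1],[[0,0,-0.38],[0,0,0],1],[[0,0,-0.38],[0,0,0],1]])

```text
time_s: 3.5
position: [0.5544, -0.1226, 0.1379]
orientation: [[0.168, 0.986, 0.0], [0.986, -0.168, 0.0], [0.0, 0.0, -1.0]]
contact_force: [4.3, -1.4, -10.6]
width: 0.0305
grasp_force: 60.2
```

```bash
cat > swing.py <<'E'
from h import *
import sys
# rows toward cover angles along the arc, relative to the measured pose now
piv=np.array([.5745,-.0152]); z=float(sys.argv[1]); 
for q in sys.argv[2:]:
    q=float(q); a=np.radians(79.9+180-q)
    k=piv+.11*np.array([np.cos(a),np.sin(a)]); print(q,k.round(4)); to(k[0],k[1],z,-9.8-q)
E
python3 swing.py .139 0 7 14 21 28 35 42 49 56
```

```text
0.0 [ 0.5552 -0.1235]
t 3.5 pos [ 0.5544 -0.1226  0.1379] yaw -9.68 w 0.0305 F [  4.3  -1.4 -10.6] gf 60.2
shift [-0.015  0.018 -0.022] turn [ 0.002 -0.001  0.015]
7.0 [ 0.5422 -0.1203]
t 3.5 pos [ 0.5544 -0.1226  0.1379] yaw -9.68 w 0.0305 F [  4.3  -1.4 -10.6] gf 60.2
shift [ 0.004 -0.25  -0.022] turn [ 0.002 -0.001  0.89 ]
14.0 [ 0.5296 -0.1156]
t 3.5 pos [ 0.5544 -0.1226  0.1379] yaw -9.68 w 0.0305 F [  4.3  -1.4 -10.6] gf 60.2
shift [ 0.055 -0.514 -0.022] turn [ 2.000e-03 -1.000e-03  1.765e+00]
21.0 [ 0.5177 -0.1094]
t 3.5 pos [ 0.5544 -0.1226  0.1379] yaw -9.68 w 0.0305 F [  4.3  -1.4 -10.6] gf 60.2
shift [ 0.137 -0.769 -0.022] turn [ 2.00e-03 -1.00e-03  2.64e+00]
28.0 [ 0.5066 -0.1018]
t 3.5 pos [ 0.5544 -0.1226  0.1379] yaw -9.68 w 0.0305 F [  4.3  -1.4 -10.6] gf 60.2
shift [ 0.251 -1.013 -0.022] turn [ 1.000e-03 -2.000e-03  3.515e+00]
35.0 [ 0.4966 -0.0928]
t 3.5 pos [ 0.5544 -0.1226  0.1379] yaw -9.68 w 0.0305 F [  4.3  -1.4 -10.6] gf 60.2
shift [ 0.393 -1.241 -0.022] turn [ 1.00e-03 -2.00e-03  4.39e+00]
42.0 [ 0.4877 -0.0828]
t 3.5 pos [ 0.5544 -0.1226  0.1379] yaw -9.68 w 0.0305 F [  4.3  -1.4 -10.6] gf 60.2
shift [ 0.561 -1.45  -0.022] turn [ 1.000e-03 -2.000e-03  5.265e+00]
49.0 [ 0.4801 -0.0717]
t 3.5 pos [ 0.5544 -0.1226  0.1379] yaw -9.68 w 0.0305 F [  4.3  -1.4 -10.6] gf 60.2
shift [ 0.754 -1.637 -0.022] turn [ 1.00e-03 -2.00e-03  6.14e+00]
56.0 [ 0.4739 -0.0598]
t 3.5 pos [ 0.5544 -0.1226  0.1379] yaw -9.68 w 0.0305 F [  4.3  -1.4 -10.6] gf 60.2
shift [ 0.969 -1.799 -0.022] turn [ 1.000e-03 -2.000e-03  7.015e+00]
```

jog_arm(commands=[[[0,-0.12,-0.02],[0,0,0.4],1],[[0.0,-0.25,-0.02],[0,0,0.9],1],[[0.025,-0.38,-0.02],[0,0,1.3],1],[[0.055,-0.51,-0.02],[0,0,1.75],1],[[0.09,-0.64,-0.02],[0,0,2.2],1],[[0.135,-0.77,-0.02],[0,0,2.65],1],[[0.19,-0.89,-0.02],[0,0,3.1],1],[[0.25,-1.01,-0.02],[0,0,3.5],1]])

```text
time_s: 4.3
position: [0.5065, -0.1008, 0.1388]
orientation: [[0.612, 0.791, 0.0], [0.791, -0.612, 0.001], [0.001, -0.001, -1.0]]
contact_force: [5.0, 2.3, -10.1]
width: 0.0307
grasp_force: 60.4
```

```bash
python3 swing.py .139 28 33 38 43 48 53 58 63 67| grep -v '^t'; python3 swing.py .139 28
```

```text
28.0 [ 0.5066 -0.1018]
shift [-0.014  0.013 -0.004] turn [-0.004 -0.009  0.005]
33.0 [ 0.4993 -0.0955]
shift [-0.004 -0.178 -0.003] turn [-0.005 -0.009  0.63 ]
38.0 [ 0.4926 -0.0887]
shift [ 0.022 -0.369 -0.003] turn [-0.005 -0.009  1.255]
43.0 [ 0.4865 -0.0812]
shift [ 0.065 -0.556 -0.003] turn [-0.006 -0.008  1.88 ]
48.0 [ 0.4811 -0.0733]
shift [ 0.124 -0.738 -0.003] turn [-0.006 -0.008  2.505]
53.0 [ 0.4764 -0.065 ]
shift [ 0.198 -0.915 -0.003] turn [-0.006 -0.008  3.13 ]
58.0 [ 0.4724 -0.0562]
shift [ 0.288 -1.085 -0.002] turn [-0.007 -0.008  3.755]
63.0 [ 0.4693 -0.0472]
shift [ 0.392 -1.246 -0.002] turn [-0.007 -0.007  4.38 ]
67.0 [ 0.4673 -0.0398]
shift [ 0.485 -1.368 -0.002] turn [-0.007 -0.007  4.88 ]
28.0 [ 0.5066 -0.1018]
t 4.3 pos [ 0.5065 -0.1008  0.1388] yaw -37.76 w 0.0307 F [  5.    2.3 -10.1] gf 60.4
shift [-0.014  0.013 -0.004] turn [-0.004 -0.009  0.005]
```

jog_arm(commands=[[[0,-0.18,0],[0,0,0.6],1],[[0.02,-0.37,0],[0,0,1.25],1],[[0.065,-0.555,0],[0,0,1.9],1],[[0.125,-0.74,0],[0,0,2.5],1],[[0.2,-0.915,0],[0,0,3.15],1],[[0.29,-1.085,0],[0,0,3.75],1],[[0.39,-1.245,0],[0,0,4.4],1],[[0.485,-1.37,0],[0,0,4.9],1]])

```text
time_s: 5.1
position: [0.4679, -0.0395, 0.1393]
orientation: [[0.974, 0.227, 0.002], [0.227, -0.974, 0.001], [0.002, -0.0, -1.0]]
contact_force: [7.0, 3.3, -11.0]
width: 0.0306
grasp_force: 60.5
```

```bash
python3 swing.py .139 67 70
```

```text
67.0 [ 0.4673 -0.0398]
t 5.1 pos [ 0.4679 -0.0395  0.1393] yaw -76.9 w 0.0306 F [  7.    3.3 -11. ] gf 60.5
shift [-0.014  0.001  0.006] turn [-0.003 -0.017 -0.012]
70.0 [ 0.4661 -0.0341]
t 5.1 pos [ 0.4679 -0.0395  0.1393] yaw -76.9 w 0.0306 F [  7.    3.3 -11. ] gf 60.5
shift [-0.01  -0.114  0.006] turn [-0.004 -0.017  0.363]
```

jog_arm(commands=[[[0.03,-0.06,0],[0,0,0.2],1],[[0.02,-0.115,0],[0,0,0.36],1],[[0.02,-0.115,0],[0,0,0.36],1],[[0.02,-0.115,0.12],[0,0,0.36],1],[[0.02,-0.115,0.2],[0,0,0.36],1],[[0.02,-0.115,0.2],[0,0,0.36],1]])

```text
time_s: 5.7
position: [0.4669, -0.0342, 0.1288]
orientation: [[0.984, 0.179, 0.0], [0.179, -0.984, 0.001], [0.0, -0.001, -1.0]]
contact_force: [3.6, 4.8, -8.0]
width: 0.0308
grasp_force: 60.7
```

```bash
python3 swing.py .121 70
```

```text
70.0 [ 0.4661 -0.0341]
t 5.7 pos [ 0.4669 -0.0342  0.1288] yaw -79.68 w 0.0308 F [ 3.6  4.8 -8. ] gf 60.7
shift [-0.015 -0.004  0.157] turn [-0.009 -0.002  0.015]
```

jog_arm(commands=[[[0,0,0.08],[0,0,0],1],[[0,0,0.15],[0,0,0],1],[[0,0,0.15],[0,0,0],1]])

```text
time_s: 6.0
position: [0.4669, -0.0342, 0.1216]
orientation: [[0.984, 0.179, 0.0], [0.179, -0.984, 0.001], [0.0, -0.001, -1.0]]
contact_force: [3.9, 5.3, -7.4]
width: 0.0304
grasp_force: 60.8
```

jog_arm(commands=[[[0,0,0],[0,0,0],0.6],[[0,0,0],[0,0,0],0.5],[[0,0,0],[0,0,0],0.3],[[0,0,0],[0,0,0],0.1],[[0,0,0],[0,0,0],0],[[0,0,0],[0,0,0],0]])

```text
time_s: 6.6
position: [0.4668, -0.035, 0.1219]
orientation: [[0.984, 0.178, 0.0], [0.178, -0.984, 0.0], [0.0, 0.0, -1.0]]
contact_force: [0.2, -0.2, -0.8]
width: 0.0853
grasp_force: 0.0
```

jog_arm(commands=[[[0,0,-0.5],[0,0,0],0],[[0,0,-1.3],[0,0,0],0],[[0,0,-2.2],[0,0,0],0],[[0,0,-3.0],[0,0,0],0],[[0,0,-3.0],[0,0,0],0]])

```text
time_s: 7.1
position: [0.4698, -0.0352, 0.2775]
orientation: [[0.984, 0.178, 0.012], [0.178, -0.984, -0.001], [0.012, 0.003, -1.0]]
contact_force: [0.5, 0.6, -0.4]
width: 0.0855
grasp_force: 0.0
```

```bash
python3 -c "
from h import *
to(.602,.10,.27,-9.8)"
```

```text
t 7.1 pos [ 0.4698 -0.0352  0.2775] yaw -79.73 w 0.0855 F [ 0.5  0.6 -0.4] gf 0.0
shift [ 3.082 -2.191  0.179] turn [ 0.072 -0.059 -8.742]
```

jog_arm(commands=[[[3.1,-3.1,0.2],[0,0,-8.8],0],[[3.1,-3.1,0.2],[0,0,-8.8],0],[[3.1,-3.1,0.2],[0,0,-8.8],0],[[3.1,-3.1,0.2],[0,0,-8.8],0],[[3.1,-3.1,0.2],[0,0,-8.8],0],[[3.1,-3.1,0.2],[0,0,-8.8],0],[[3.1,-3.1,0.2],[0,0,-8.8],0],[[3.1,-3.1,0.2],[0,0,-8.8],0]])

```text
time_s: 7.9
position: [0.5914, 0.1455, 0.2602]
orientation: [[0.184, 0.983, -0.002], [0.983, -0.184, -0.001], [-0.001, -0.002, -1.0]]
contact_force: [-0.2, -0.3, 0.3]
width: 0.0852
grasp_force: 0.0
```

```bash
python3 -c "
from h import *
to(.602,.147,.27,-8)
c=wcap('w2')
print(proj(c,[[.602,.147,.072]]))"
```

```text
t 7.9 pos [0.5914 0.1455 0.2602] yaw -10.59 w 0.0852 F [-0.2 -0.3  0.3] gf 0.0
shift [ 0.069  0.203 -0.196] turn [-0.016  0.007 -0.324]
[[324.48861801 173.00731241]]
```

View pics/w2.png

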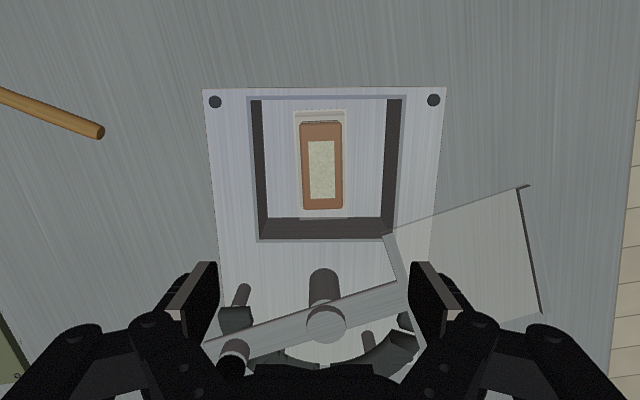

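Run:
```python
from h import *
import pickle
c=pickle.load(open("w2.pkl","rb"))
L=np.array([atz(c,p,.072)[:2] for p in[(308,141),(334,140),(337,199),(311,199)]]); m=L.mean(0)
d=L[0]+L[1]-L[2]-L[3]; print(L.round(4),m,np.degrees(np.arctan2(d[1],d[0])))
C=np.array([atz(c,p,.072)[:2] for p in[(294,111),(345,109),(347,218),(300,219)]]); print(C.round(4),C.mean(0))
W=np.array([atz(c,p,.078)[:2] for p in[(251,98),(404,97),(394,239),(258,239)]]); print(W.round(4),W.mean(0))
yaw=np.degrees(np.arctan2(d[1],d[0]))-90
print(yaw); to(m[0],m[1],.036,yaw)
k=atz(c,(234,350),.16)[:2]; print("knob",k)
```

```text
[[0.5914 0.1823]
 [0.6172 0.1785]
 [0.6102 0.1169]
 [0.5831 0.1219]] [0.60046926 0.14990668] 82.82206398001824
[[0.5834 0.2133]
 [0.6326 0.206 ]
 [0.6173 0.0937]
 [0.5672 0.1019]] [0.60015244 0.15373739]
[[0.5462 0.2325]
 [0.6887 0.2069]
 [0.6634 0.0628]
 [0.5187 0.0897]] [0.60422423 0.1479974 ]
-7.1779360199817575
t 7.95 pos [0.5913 0.1453 0.2604] yaw -10.39 w 0.0855 F [-0.4  0.4 -1. ] gf 0.0
shift [0.127 0.172 4.487] turn [-0.015  0.006 -0.401]
knob [0.49320016 0.01982546]
```

Run:
```python
from h import *
import pickle
c=pickle.load(open("w2.pkl","rb"))
print(proj(c,[[.466,-.034,.16],[.466,-.034,.118],[.466,-.034,.115],[.466,-.034,.182],[.5745,-.0152,.106]]))
```

```text
[[220.92396282 398.90402807]
 [231.39338706 364.98280158]
 [232.05169964 362.84985045]
 [214.30407285 420.35265616]
 [326.34865867 328.18910601]]
```

jog_arm(commands=[[[0.13,0.17,1.0],[0,0,-0.4],0],[[0.13,0.17,2.0],[0,0,-0.4],0],[[0.13,0.17,2.8],[0,0,-0.4],0],[[0.13,0.17,2.8],[0,0,-0.4],0],[[0.13,0.17,2.8],[0,0,-0.4],0]])

```text
time_s: 8.45
position: [0.6014, 0.1499, 0.1218]
orientation: [[0.137, 0.991, -0.001], [0.991, -0.137, -0.0], [-0.0, -0.001, -1.0]]
contact_force: [1.5, 0.6, -0.5]
width: 0.0854
grasp_force: 0.0
```

```bash
python3 -c "
from h import *
to(.6005,.15,.036,-7.2)"
```

```text
t 8.45 pos [0.6014 0.1499 0.1218] yaw -7.86 w 0.0854 F [ 1.5  0.6 -0.5] gf 0.0
shift [-1.000e-03 -1.700e-02  1.716e+00] turn [-0.006  0.002 -0.083]
```

jog_arm(commands=[[[0,-0.02,0.6],[0,0,-0.08],0],[[0,-0.02,1.1],[0,0,-0.08],0],[[0,-0.02,1.5],[0,0,-0.08],0],[[0,-0.02,1.72],[0,0,-0.08],0],[[0,-0.02,1.72],[0,0,-0.08],0.15],[[0,-0.02,1.72],[0,0,-0.08],0.25],[[0,-0.02,1.72],[0,0,-0.08],0.3]])

```text
time_s: 9.15
position: [0.6016, 0.1504, 0.0377]
orientation: [[0.124, 0.992, 0.003], [0.992, -0.124, 0.001], [0.001, 0.003, -1.0]]
contact_force: [-0.2, -0.6, -0.6]
width: 0.0597
grasp_force: 0.0
```

jog_arm(commands=[[[0,0,0],[0,0,0],0.35],[[0,0,0],[0,0,0],0.4],[[0,0,0],[0,0,0],0.5],[[0,0,0],[0,0,0],0.7],[[0,0,0],[0,0,0],1],[[0,0,0],[0,0,0],1]])

```text
time_s: 9.75
position: [0.6011, 0.1503, 0.0372]
orientation: [[0.124, 0.992, 0.002], [0.992, -0.124, 0.001], [0.001, 0.002, -1.0]]
contact_force: [-0.1, 0.5, 5.7]
width: 0.0514
grasp_force: 62.9
```

jog_arm(commands=[[[0,0,-0.2],[0,0,0],1],[[0,0,-0.6],[0,0,0],1],[[0,0,-1.2],[0,0,0],1],[[0,0,-1.9],[0,0,0],1],[[0,0,-2.7],[0,0,0],1],[[0,0,-3.4],[0,0,0],1],[[0,0,-3.8],[0,0,0],1],[[0,0,-3.8],[0,0,0],1]])

```text
time_s: 10.55
position: [0.6018, 0.1505, 0.2298]
orientation: [[0.124, 0.992, 0.007], [0.992, -0.124, 0.002], [0.003, 0.007, -1.0]]
contact_force: [0.3, 0.1, -0.5]
width: 0.0512
grasp_force: 62.6
```

```bash
python3 -c "
from h import *
to(.51,-.317,.225,-2)"
```

```text
t 10.55 pos [0.6018 0.1505 0.2298] yaw -7.14 w 0.0512 F [ 0.3  0.1 -0.5] gf 62.6
shift [-9.505 -0.66   0.065] turn [ 0.051 -0.017 -0.642]
```

jog_arm(commands=[[[-0.3,0,0],[0,0,0],1],[[-0.9,-0.05,0],[0,0,-0.1],1],[[-1.6,-0.1,0],[0,0,-0.1],1],[[-2.3,-0.2,0],[0,0,-0.2],1],[[-3.0,-0.2,0],[0,0,-0.2],1],[[-3.7,-0.3,0],[0,0,-0.3],1],[[-4.4,-0.3,0],[0,0,-0.3],1],[[-5.1,-0.4,0],[0,0,-0.3],1]])

```text
time_s: 11.35
position: [0.5469, -0.1025, 0.2233]
orientation: [[0.083, 0.997, -0.005], [0.997, -0.083, 0.0], [0.0, -0.005, -1.0]]
contact_force: [-0.3, -0.3, -1.2]
width: 0.0513
grasp_force: 62.6
```

jog_arm(commands=[[[-0.7,0,0],[0,0,0],1],[[-1.4,-0.1,0],[0,0,-0.1],1],[[-2.1,-0.1,0],[0,0,-0.2],1],[[-2.8,-0.2,0],[0,0,-0.3],1],[[-3.5,-0.2,0],[0,0,-0.3],1],[[-4.0,-0.3,0],[0,0,-0.3],1],[[-4.3,-0.3,0],[0,0,-0.3],1],[[-4.3,-0.3,0],[0,0,-0.3],1]])

```text
time_s: 12.15
position: [0.5148, -0.3149, 0.2239]
orientation: [[0.044, 0.999, -0.003], [0.999, -0.043, 0.002], [0.001, -0.003, -1.0]]
contact_force: [-0.3, 1.3, -2.1]
width: 0.0512
grasp_force: 62.6
```

```bash
python3 -c "
from h import *
to(.51,-.317,.06,-2)
c=wcap('w3')"
```

```text
t 12.15 pos [ 0.5148 -0.3149  0.2239] yaw -2.49 w 0.0512 F [-0.3  1.3 -2.1] gf 62.6
shift [-0.05  -0.084  3.278] turn [-0.02  -0.01  -0.062]
```

View pics/w3.png

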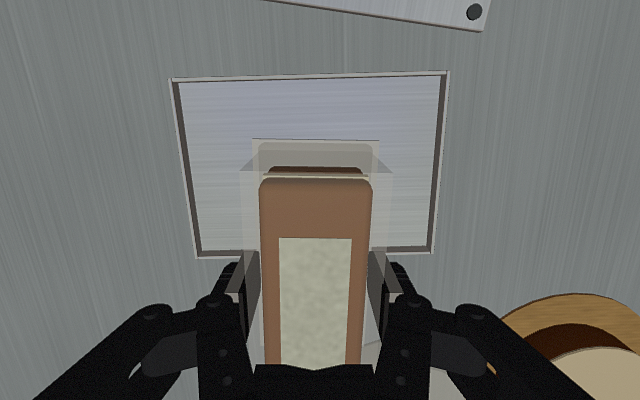

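jog_arm(commands=[[[-0.05,-0.08,0.6],[0,0,0],1],[[-0.05,-0.08,1.3],[0,0,0],1],[[-0.05,-0.08,2.0],[0,0,0],1],[[-0.05,-0.08,2.6],[0,0,0],1],[[-0.05,-0.08,3.0],[0,0,0],1],[[-0.05,-0.08,3.3],[0,0,0],1],[[-0.05,-0.08,3.3],[0,0,0],1]])

```text
time_s: 12.9
position: [0.5106, -0.3131, 0.0582]
orientation: [[0.039, 0.999, -0.005], [0.999, -0.039, 0.004], [0.004, -0.005, -1.0]]
contact_force: [-0.6, -0.3, -0.5]
width: 0.0509
grasp_force: 62.6
```

Run:
```python
from h import *
import pickle
c=pickle.load(open("w3.pkl","rb"))
print(np.mean([atz(c,p,.022)[:2] for p in[(172,79),(448,72),(434,252),(198,258)]],axis=0))
to(.51,-.317,.0325,-2)
```

```text
[ 0.51276764 -0.31356879]
t 12.9 pos [ 0.5106 -0.3131  0.0582] yaw -2.24 w 0.0509 F [-0.6 -0.3 -0.5] gf 62.6
shift [-0.08  -0.007  0.514] turn [-0.037 -0.026 -0.03 ]
```

jog_arm(commands=[[[0,0,0.2],[0,0,0],1],[[0,0,0.38],[0,0,0],1],[[0,0,0.48],[0,0,0],1],[[0,0,0.52],[0,0,0],1],[[0,0,0.52],[0,0,0],1]])

```text
time_s: 13.4
position: [0.5119, -0.3158, 0.0346]
orientation: [[0.041, 0.999, -0.0], [0.999, -0.041, 0.0], [0.0, -0.0, -1.0]]
contact_force: [-0.5, -0.8, -0.2]
width: 0.0513
grasp_force: 62.6
```

jog_arm(commands=[[[0,0,0.02],[0,0,0],1],[[0,0,0.04],[0,0,0],1],[[0,0,0.04],[0,0,0],1]])

```text
time_s: 13.7
position: [0.512, -0.3158, 0.0328]
orientation: [[0.041, 0.999, 0.0], [0.999, -0.041, -0.0], [-0.0, 0.0, -1.0]]
contact_force: [0.5, -0.1, -1.7]
width: 0.0511
grasp_force: 62.6
```

jog_arm(commands=[[[0,0,0.02],[0,0,0],1],[[0,0,0.04],[0,0,0],1],[[0,0,0.04],[0,0,0],1]])

```text
time_s: 14.0
position: [0.5121, -0.3159, 0.0312]
orientation: [[0.041, 0.999, 0.0], [0.999, -0.041, -0.0], [-0.0, 0.0, -1.0]]
contact_force: [-0.3, 0.7, 2.6]
width: 0.0517
grasp_force: 62.8
```

Contact (force turned upward). Release and rise.

jog_arm(commands=[[[0,0,0],[0,0,0],0.35],[[0,0,0],[0,0,0],0.3],[[0,0,0],[0,0,0],0.15],[[0,0,0],[0,0,0],0],[[0,0,0],[0,0,0],0],[[0,0,0],[0,0,0],0]])

```text
time_s: 14.6
position: [0.512, -0.3157, 0.0307]
orientation: [[0.041, 0.999, -0.0], [0.999, -0.041, 0.0], [0.0, -0.0, -1.0]]
contact_force: [0.3, 0.2, -0.2]
width: 0.0852
grasp_force: 0.0
```

jog_arm(commands=[[[0,0,-0.3],[0,0,0],0],[[0,0,-1.0],[0,0,0],0],[[0,0,-1.8],[0,0,0],0],[[0,0,-2.6],[0,0,0],0],[[0,0,-3.4],[0,0,0],0],[[0,0,-4.2],[0,0,0],0],[[-1.0,0,-4.6],[0,0,0],0],[[-1.5,0,-4.6],[0,0,0],0]])

```text
time_s: 15.4
position: [0.51, -0.3931, 0.2651]
orientation: [[0.04, 0.999, 0.006], [0.999, -0.04, -0.006], [-0.006, 0.006, -1.0]]
contact_force: [1.2, -0.8, -0.4]
width: 0.0852
grasp_force: 0.0
```

Run:
```python
from h import *
w=wcap('w4')["color"]; s=bot.capture("side")["color"]
cv2.imwrite("pics/end.png",np.vstack([cv2.resize(w,(480,300)),cv2.resize(s[150:350,250:490],(480,300))[:]]))
```

```text
(no output)
```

View pics/end.png

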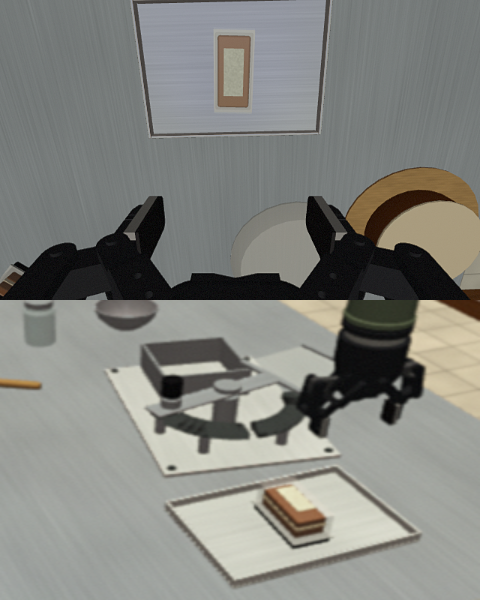

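The box sits flat in the tray at about (235,70) in the upper picture. In the lower picture the cover is open and the knob is down on its sleeve at about (172,388).

jog_arm(commands=[[[0,0,0],[0,0,0],0],[[0,0,0],[0,0,0],0],[[0,0,0],[0,0,0],0]])

```text
time_s: 15.8
position: [0.5089, -0.3896, 0.2604]
orientation: [[0.04, 0.999, -0.001], [0.999, -0.04, 0.001], [0.001, -0.001, -1.0]]
contact_force: [0.1, 0.0, 0.1]
width: 0.0857
grasp_force: 0.0
```

```bash
python3 -c "
from bench import bot
print(bot.sign_off())"
```

```text
the job is handed in; nothing more can be done
None
```

I swung the cover to the next clockwise slot and let go with the plunger home, then set the boxed slice upright and flat in the tray; I handed the job in at about 16 s without touching the bowl, shaker or spatula, and no verdict came back.

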